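Make up a collection kit and a reagent kit in foam-lined boxes

ROBOT

A 7-joint arm with a two-finger parallel gripper is mounted at the origin on a cart in front of the work surface, level with it; the furniture and walls round the work are solid. World frame = base frame: x ahead of the robot, y to its left, z up, the work surface at z = 0. Lengths are in m, angles in rad, forces in N, time in s.
With the tool pointing down it reaches from about 0.425 to 0.925 m from the base axis. Payload 6.8 kg.
Tool frame: the origin (TCP) lies between the finger pads; the fingertips stand 19 mm ahead of it and the grasp point (between the pads) is the TCP (bot.nose_length is the distance from the TCP to the fingertips, in m); z points along the fingers, y is the line along which they close (so a half turn about z gives the same grasp; the last joint's range is limited). The gripper opens to 85 mm and grips with 20 to 120 N. Pads are 22 mm wide; open, the fingers measure 114 mm over their backs; the gripper's body (76 mm by 85 mm) begins 54 mm behind the grasp point. The pads swing forward as they close: fully open they stand 13 mm farther back than shut.
Start: joints at [-1.416, 0.477, 0.022, 1.555, -0.011, 1.109, -0.083], TCP at [0.175, 0.652, 0.25] pointing down, gripper open.
Joint ranges: [-2.96, 2.96], [-0.34, 2.1], [-1.41, 1.46], [0.24, 2.44], [-1.37, 4.51], [0.17, 1.92], [-2.96, 2.96]. Speed limits (rad/s): [2.39, 2.39, 3.14, 3.14, 3.14, 3.14, 3.14].

INTERFACE

Orientations are given as a unit quaternion [x, y, z, w].
In Python, from plant import telemetry, vision, bot gives the robot as it stands.
- The arm moves only by the shell command python3 -m creep 'ROWS'. ROWS is JSON, one flat list of numbers, 7 for each row, row after row: the shift along the tool's x, y, z in mm, then the turn, a rotation vector about the tool's x, y, z in degrees, then the opening, from -1 (shut) to 1 (fully open). In form: [x, y, z, ax, ay, az, gripper, x, y, z, ax, ay, az, gripper, ...]. A call has 1 to 10 rows; each row is the pose to reach, as a shift and turn from the pose commanded when the call began, along the tool's axes at that moment; what a row does not reach only later rows make up. A row lasts 1/12 s, in which the tool goes at most 41.7 mm and 7.16 degrees, less where a joint would pass 70% of its speed; a pose out of reach is approached as far as the arm can. A call with a gripper value outside its range is refused whole. The fingers move at their own pace and stop on an object; the grip force is fixed at half the most. Time passes only in rows, so rows that repeat a pose let the fingers close. It gives the time, the measured TCP pose, the force, the opening and the grip force at its end, in the units of the state.
- telemetry.read_state(): the state, without advancing time (a new reading comes with each control period).
- vision.capture(name): name is "scene" or "top" or "wrist"; returns a dict with "pixels" (400x640x3 uint8, red, green, blue), "camera_matrix" (3x3 intrinsics, pixels), "pose" (4x4, takes a point from camera to world coordinates). Camera axes: x right, y up, looking along -z (the intrinsics and any distortion apply to the point x, -y, -z); pixel columns grow to the right and rows downward; lengths in m; the calibration is good to about 2 mm. A picture is of the moment at which its call begins. There is no depth.
- bot.hand_in(): hands the job in; it is judged then, once.
The state is a dict: "clock": time; "joints": joint angles; "qd": joint speeds; "joint_efforts": joint torques, N m; "ee_pos": TCP position; "ee_rot": TCP orientation; "wrist_force": force on the tool from outside, world axes, zero at the start; "moment": the same for the moment, N m; "opening": opening from 0.0 (shut) to 1.0 (fully open); "grip_force": force on a finger pad.
Only numpy, scipy, OpenCV 4.12 (cv2) and the standard library are available. Lean on these libraries where they do the work, as an engineer would, in place of code of your own. Each camera call takes 0.05 s, during which the arm holds its last target. There are 200 camera calls.

TASK

Make up the two kits in the foam-lined transport boxes. The collection kit (box with the pen slot) gets the sample cup in its deep round cutout, the roll of labels in its shallow round cutout and the marker in its slot; the reagent kit (box with two round cutouts) gets the amber bottle in the larger cutout and the white blue-capped bottle in the smaller one. Press each fully home, standing upright (the marker and roll lying flat), never tip the cup or bottles over, leave the beaker and the measuring cylinder standing where they are, and let go of everything.

Things in the scene. Friction and masses are not known exactly. Their poses are not given: they have to be found in the camera images.
- collection_box: Grey box fixed to bench, 170 (x) x 200 (y) x 50 high, filled flush with foam, dark on top, grey in the cutouts. Origin under its centre, latches at -x. Cutouts, mm: cup x34 y46, 67 wide, floor z10; label roll x34 y-46, 76 wide, floor z40; pen slot along y, middle x-47 y0, 142 x 20, floor z40, with finger notch 68 x 40, floor z30. Springy ribs bite 1-2 mm: push down with 5-15 N to the floor.
- reagent_box: Grey box fixed to bench, like the other: 170 (x) x 200 (y) x 50 mm high, filled flush with foam, dark on top, grey in the cutouts. Origin under its centre, latches at -x. Two round cutouts, mm in its frame: for the amber bottle x0 y48, 82 wide, floor z10; for the blue-capped bottle x0 y-48, 70 wide, floor z10. Springy foam ribs bite 2 mm into the outline: push down with 5-15 N to the floor.
- sample_cup: White lidded sample cup (about 60 g), upright on the bench, wall 57 mm across, screw lid 64 mm across from 56 to 72 mm height, 72 mm high. Origin at the centre of its underside, z up. Can be taken by the lid from above; in its pocket the lid stays above the foam.
- label_roll: Roll of white labels lying flat: ring 66 mm across, 24 mm high (60 g; solid to the touch, its hole cannot be gripped). Origin at the centre of its underside, z up. Take it by its outer edge, near the top: seated, only its upper 14 mm stand above the foam.
- amber_bottle: Amber reagent bottle with black screw cap, the larger of the two bottles: 73 mm across, 155 mm high, about 0.5 kg; flat shoulder, then cap 37 mm across from 139 to 155 mm height. Origin at the centre of its underside, z up. Take it by the cap.
- blue_bottle: White reagent bottle with blue screw cap, the smaller of the two bottles: 60 mm across, 130 mm high, about 0.33 kg; flat shoulder, then cap 37 mm across from 117 to 130 mm height. Origin at the centre of its underside, z up. Take it by the cap.
- marker_mid (a point): Middle of the marker pen, a round rod 12 mm thick and 132 mm long, black and white, lying on the bench (14 g). The point is on the pen's axis, halfway along, 6 mm above the bench; its y axis runs along the pen. It may lie either way round in the slot.
- beaker: Glass beaker, bystander, 72 mm across, 95 mm high, upright at the back. Origin at the centre of its underside.
- measuring_cylinder: Glass measuring cylinder, bystander, foot 76 mm across, 235 mm high, upright at the right. Origin at the centre of its underside.

How it is judged:
At the end, for the whole second after the job is handed in: Cup, label roll and marker in the collection box, amber and blue-capped bottles in the reagent box, each within 8 mm of the middle of its own cutout and 4 mm of its floor; round things upright within 0.1 rad, marker along its slot within 0.12 rad; all released and at rest (x of sample_cup in the frame of collection_box between 0.026 and 0.042 m and y of sample_cup in the frame of collection_box between 0.038 and 0.054 m and z of sample_cup in the frame of collection_box below 0.014 m and angle between each of sample_cup, label_roll, amber_bottle, blue_bottle's own z axis and vertical below 0.1 rad and linear speed of each of sample_cup, label_roll, amber_bottle, blue_bottle below 0.03 m/s and x of label_roll in the frame of collection_box between 0.026 and 0.042 m and y of label_roll in the frame of collection_box between -0.054 and -0.038 m and z of label_roll in the frame of collection_box below 0.044 m and x of amber_bottle in the frame of reagent_box between -0.008 and 0.008 m and y of amber_bottle in the frame of reagent_box between 0.04 and 0.056 m and z of each of amber_bottle, blue_bottle in the frame of reagent_box below 0.014 m and x of blue_bottle in the frame of reagent_box between -0.008 and 0.008 m and y of blue_bottle in the frame of reagent_box between -0.056 and -0.04 m and x of marker_mid in the frame of collection_box between -0.055 and -0.039 m and y of marker_mid in the frame of collection_box between -0.008 and 0.008 m and z of marker_mid in the frame of collection_box below 0.05 m and angle between the y axis of marker_mid and the y axis of collection_box, either way round below 0.12 rad); the robot touches nothing.
It fails at once if the sample cup is tipped over (more than about 45 degrees) (angle between sample_cup's own z axis and vertical above 0.8 rad).
It fails at once if the amber bottle is tipped over (more than about 45 degrees) (angle between amber_bottle's own z axis and vertical above 0.8 rad).
It fails at once if the small white bottle is tipped over (more than about 45 degrees) (angle between blue_bottle's own z axis and vertical above 0.8 rad).
It fails at once if the beaker is shifted by more than 4 cm or tipped (distance of beaker from where it was at the start of the episode above 0.04 m or angle between beaker's own z axis and vertical above 0.4 rad).
It fails at once if the measuring cylinder is shifted by more than 4 cm or tipped (distance of measuring_cylinder from where it was at the start of the episode above 0.04 m or angle between measuring_cylinder's own z axis and vertical above 0.4 rad).
It also fails if it takes over 120 s, if anything falls off the work surface, if the arm or the gripper's body presses on something with over 40 N, if the wrist force passes 120 N, or if a joint passes its speed limit or range.

## Working session

There is one attempt and no reset: what is moved stays moved. The work goes in short steps, Python scripts to look and compute and a shell command to move; the robot and the scene stay as the last step left them, time stands still between calls to the robot, and variables do not carry over. Pictures are saved under pics/ and viewed, at most 20 in all, crops included, and the job is handed in when it is done.

```bash
ls; mkdir -p pics; cat > h.py <<'E'
import numpy as np, cv2
from plant import telemetry, vision, bot
from scipy.spatial.transform import Rotation as R
def cap(n,f=None):
    c=vision.capture(n)
    if f: cv2.imwrite('pics/'+f,c['pixels'][:,:,::-1])
    np.savez('last_'+n+'.npz',**c); return c
def ld(n): return dict(np.load('last_'+n+'.npz'))
def ray(c,u,v,z):
    K=c['camera_matrix'];T=c['pose']
    d=np.linalg.inv(K)@[u,v,1]; d=T[:3,:3]@(d*[1,-1,-1]); o=T[:3,3]
    return o+d*(z-o[2])/d[2]
def proj(c,p):
    T=c['pose']; q=T[:3,:3].T@(np.array(p)-T[:3,3]); q=c['camera_matrix']@(q*[1,-1,-1]); return q[:2]/q[2]
E
python3 - <<'E'
from h import *
s=telemetry.read_state(); print(s)
for n in ['scene','top','wrist']:
    c=cap(n,n+'0.png'); print(n,c['camera_matrix'].tolist(),c['pose'].round(3).tolist(),[k for k in c])
E
```

```text
pics
{'clock': 0.0, 'joints': array([-1.41610297,  0.47777612,  0.02233018,  1.55643953, -0.01149978,
        1.10930305, -0.08313022]), 'qd': array([-7.35332122e-05,  9.29954103e-04, -1.98782359e-05, -1.40641318e-04,
        3.64225036e-04, -6.82958117e-04, -3.82618848e-04]), 'joint_efforts': array([-1.51179916e-04, -5.96462345e+01,  1.60774235e+00, -2.81192529e+01,
        1.25378167e-02,  9.33478499e-03, -3.80357719e-06]), 'ee_pos': array([0.17521314, 0.65129096, 0.24934662]), 'ee_rot': array([ 1.31018816e-01,  9.91379474e-01, -8.97411662e-04, -5.36795589e-05]), 'wrist_force': array([-0.02034396,  0.02317518, -0.13878293]), 'moment': array([-0.02127361, -0.03083521,  0.0260384 ]), 'grip_force': 0.0, 'opening': 1.0027846003029686}
scene [[361.73032061572565, 0.0, 318.87793917363564], [0.0, 361.73032061572565, 198.92372823396292], [0.0, 0.0, 1.0]] [[0.647, 0.526, -0.552, 0.016], [-0.762, 0.451, -0.464, -0.506], [0.005, 0.721, 0.693, 0.709], [0.0, 0.0, 0.0, 1.0]] ['pixels', 'camera_matrix', 'pose']
top [[401.1852454335792, 0.0, 321.29666337476135], [0.0, 401.1852454335792, 200.00063854476383], [0.0, 0.0, 1.0]] [[-0.018, 0.992, -0.127, 0.38], [-1.0, -0.021, -0.02, -0.063], [-0.022, 0.127, 0.992, 1.285], [0.0, 0.0, 0.0, 1.0]] ['pixels', 'camera_matrix', 'pose']
wrist [[337.79134022137, 0.0, 322.80057754884416], [0.0, 337.79134022137, 198.3810409866974], [0.0, 0.0, 1.0]] [[0.26, -0.929, -0.264, 0.109], [0.966, 0.25, 0.073, 0.67], [-0.002, -0.274, 0.962, 0.372], [0.0, 0.0, 0.0, 1.0]] ['pixels', 'camera_matrix', 'pose']
```

View pics/top0.png

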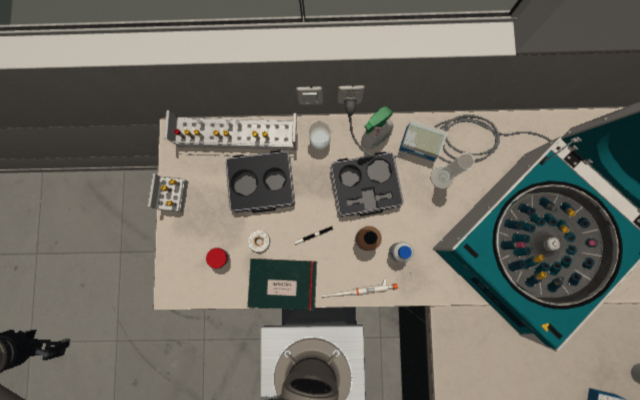

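View pics/scene0.png

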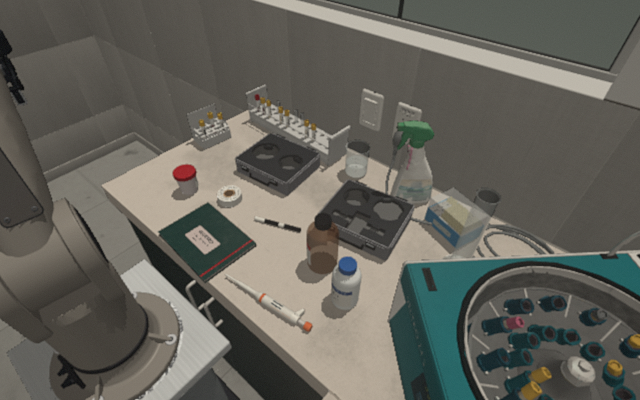

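The top view has +x up and +y left. The reagent box is at about (261,183) and the collection box at (366,185), with its slot on the near side. The cup lid is at (217,259), roll (259,241), marker (313,236), amber (368,238), blue (401,252), beaker (319,136) and cylinder (445,180). The scene view shows the same layout.

```bash
python3 - <<'E'
from h import *
c=ld('top');im=c['pixels'];hsv=cv2.cvtColor(im,cv2.COLOR_RGB2HSV)
def blob(m,roi):
    u0,v0,u1,v1=roi; k=np.zeros(m.shape,np.uint8); k[v0:v1,u0:u1]=m[v0:v1,u0:u1]
    n,l,s,ce=cv2.connectedComponentsWithStats(k.astype(np.uint8)); i=1+np.argmax(s[1:,4]); return ce[i],s[i],(l==i).astype(np.uint8)
H,S,V=hsv[...,0],hsv[...,1],hsv[...,2]
for n,m,roi,z in [('cup',((H<10)|(H>170))&(S>140)&(V>60),(195,240,240,280),.072),('blue',(H>95)&(H<125)&(S>120),(385,235,420,270),.130),
  ('roll',(V>185),(243,225,275,256),.024)]:
    ce,s,_=blob(m,roi); print(n,ce.round(1),s,ray(c,*ce,z).round(4))
for n,roi in [('reag',(215,140,305,225)),('coll',(322,140,412,225))]:
    ce,s,k=blob((V<120),roi)
    ct=max(cv2.findContours(k,0,1)[0],key=cv2.contourArea); r=cv2.minAreaRect(ct); b=cv2.boxPoints(r)
    print(n,s,[ray(c,*p,.05)[:2].round(3).tolist() for p in b],b.round(1).tolist())
big=cv2.resize(im[130:280,195:415,::-1],None,fx=3.6,fy=3.6,interpolation=cv2.INTER_CUBIC)
cv2.imwrite('pics/topc.png',big)
for p in [(368,238),(401,250)]: print(ray(c,*p,.155).round(3))
for p in [(296,243),(332,228)]: print(ray(c,*p,.006).round(3))
for p in [(319,136),(445,180)]: print(ray(c,*p,.05).round(3))
E
```

```text
cup [216.1 257.9] [206 248  21  21 333] [0.3668 0.2805 0.072 ]
blue [404.5 251.9] [399 246  12  13 120] [ 0.3748 -0.2742  0.13  ]
roll [259.2 238.1] [243 225  32  31 616] [0.4256 0.1589 0.024 ]
reag [ 215  140   82   77 4418] [[0.724, 0.298], [0.746, 0.039], [0.509, 0.017], [0.487, 0.27]] [[214.3000030517578, 144.39999389648438], [295.6000061035156, 135.8000030517578], [303.3999938964844, 210.0], [222.10000610351562, 218.5]]
coll [ 330  140   82   81 4473] [[0.729, -0.07], [0.723, -0.325], [0.471, -0.313], [0.476, -0.064]] [[330.0, 140.0], [411.0, 140.0], [411.0, 220.0], [330.0, 220.0]]
[ 0.415 -0.17   0.155]
[ 0.38  -0.26   0.155]
[0.408 0.045 0.006]
[ 0.454 -0.07   0.006]
[ 0.743 -0.035  0.05 ]
[ 0.593 -0.424  0.05 ]
```

View pics/topc.png

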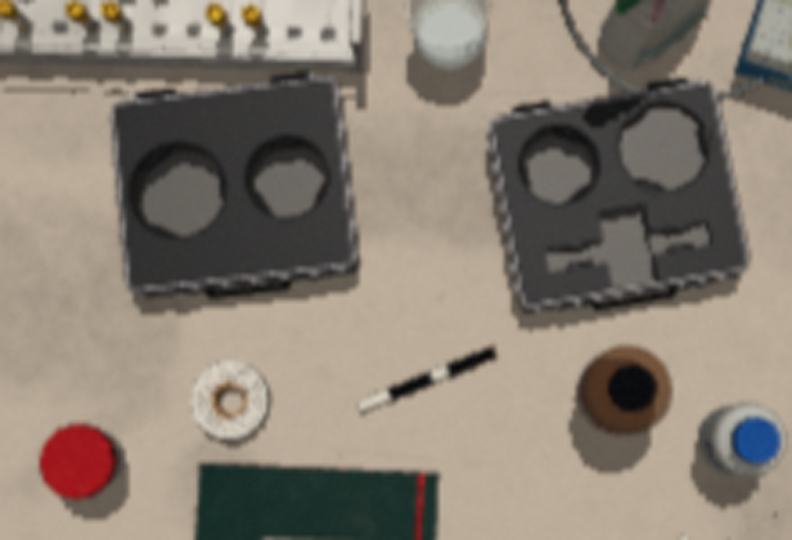

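```bash
cat >> h.py <<'E'
def go(x,y,z,yaw=None):
    """rows needed: shift mm in tool axes, turn deg about tool axes; yaw = world angle (deg) of tool y axis from +y, tool pointing down"""
    s=telemetry.read_state(); r=R.from_quat(s['ee_rot'])
    d=r.inv().apply(np.array([x,y,z])-s['ee_pos'])*1000
    cur=np.degrees(np.arctan2(-r.as_matrix()[0,1],r.as_matrix()[1,1]))
    t=R.from_euler('z',cur if yaw is None else yaw,degrees=True)*R.from_quat([0,1,0,0])
    print('at',s['ee_pos'].round(4),'yaw',cur.round(2),'F',s['wrist_force'].round(1),'op',round(s['opening'],3),'grip',round(s['grip_force'],1),'t',round(s['clock'],2),'j1',s['joints'][0].round(2),'j7',s['joints'][6].round(2))
    print('  shift',d.round(1),'turn',np.degrees((r.inv()*t).as_rotvec()).round(2))
E
python3 -c "
from h import *
go(.48,.2,.36,0)"
```

```text
at [0.1753 0.6514 0.2495] yaw -15.06 F [0.7 0.1 1. ] op 0.998 grip 0.0 t 0.15 j1 -1.42 j7 -0.08
  shift [-411.6 -356.9 -109.9] turn [-8.000e-02 -1.000e-02 -1.506e+01]
```

```bash
python3 -m creep '[-300,-260,-110,0,0,-15,1,-300,-260,-110,0,0,-15,1,-300,-260,-110,0,0,-15,1,-300,-260,-110,0,0,-15,1,-300,-260,-110,0,0,-15,1,-300,-260,-110,0,0,-15,1,-300,-260,-110,0,0,-15,1,-300,-260,-110,0,0,-15,1,-300,-260,-110,0,0,-15,1,-300,-260,-110,0,0,-15,1]'
python3 -c "
from h import *
go(.48,.2,.36,0)"
```

```text
clock: 0.98
ee_pos: [0.3987, 0.3201, 0.361]
ee_rot: [0.001, 1.0, 0.0, 0.0]
wrist_force: [0.9, 0.2, -0.7]
opening: 1.003
grip_force: 0.0
at [0.3987 0.3201 0.361 ] yaw -0.14 F [ 0.9  0.2 -0.7] op 1.003 grip 0.0 t 0.98 j1 -0.93 j7 0.79
  shift [ -81.6 -119.9    1. ] turn [ 0.01  0.02 -0.14]
```

```bash
python3 -m creep '[-80,-120,0,0,0,0,1,-80,-120,0,0,0,0,1,-80,-120,0,0,0,0,1,-80,-120,0,0,0,0,1,-80,-120,0,0,0,0,1,-80,-120,0,0,0,0,1]'
python3 -c "
from h import *
cap('wrist','w1.png')
np.savez('wA.npz',**ld('wrist'))"
python3 -m creep '[0,-350,0,0,0,0,1,0,-350,0,0,0,0,1,0,-350,0,0,0,0,1,0,-350,0,0,0,0,1,0,-350,0,0,0,0,1,0,-350,0,0,0,0,1,0,-350,0,0,0,0,1,0,-350,0,0,0,0,1,0,-350,0,0,0,0,1,0,-350,0,0,0,0,1]'
python3 -m creep '[0,0,0,0,0,0,1,0,0,0,0,0,0,1]'
python3 -c "
from h import *
cap('wrist','w2.png')
np.savez('wB.npz',**ld('wrist'));go(.48,.2,.36,0)"
```

```text
clock: 1.48
ee_pos: [0.4777, 0.2016, 0.3601]
ee_rot: [0.002, 1.0, -0.0, -0.0]
wrist_force: [-0.5, 0.8, -0.0]
opening: 1.002
grip_force: 0.0
clock: 2.37
ee_pos: [0.4765, -0.1505, 0.3605]
ee_rot: [0.003, 1.0, -0.001, 0.0]
wrist_force: [0.1, 0.3, -0.1]
opening: 1.002
grip_force: 0.0
clock: 2.53
ee_pos: [0.4775, -0.1447, 0.36]
ee_rot: [-0.001, 1.0, 0.0, -0.0]
wrist_force: [-0.1, 1.0, -0.1]
opening: 1.001
grip_force: 0.0
at [ 0.4775 -0.1446  0.3601] yaw 0.18 F [0.2 1.  0.1] op 1.001 grip 0.0 t 2.58 j1 -0.36 j7 1.8
  shift [-3.600e+00  3.446e+02  3.000e-01] turn [ 0.04 -0.02  0.18]
```

View pics/w1.png

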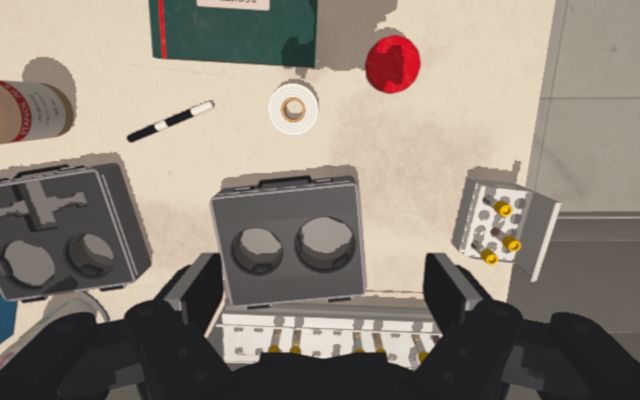

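View pics/w2.png

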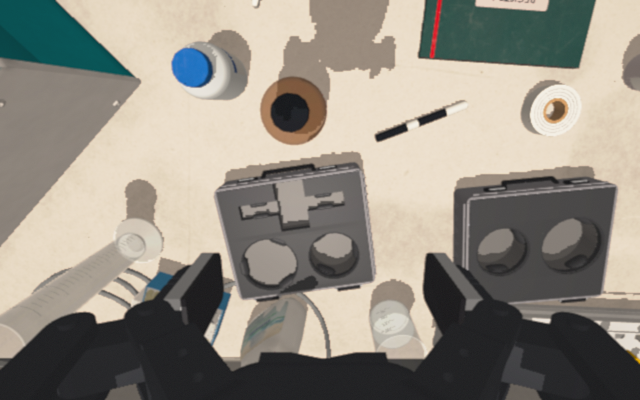

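Wrist A shows the reagent box at (215-365, 180-305), cup lid (392,64), roll (293,107) and marker (170,120). Wrist B shows the collection box at (218-374, 166-303), blue cap (192,67), amber cap (290,112) and marker (422,120). I'll zoom in on the boxes for corners.

```bash
python3 - <<'E'
from h import *
A=dict(np.load('wA.npz'))['pixels'];B=dict(np.load('wB.npz'))['pixels']
a=A[165:315,200:380];b=B[155:305,205:385]
o=np.vstack([cv2.resize(x,None,fx=4.4,fy=4,interpolation=cv2.INTER_CUBIC)[:, :] for x in (a,)])
cv2.imwrite('pics/ca.png',o[:,:,::-1]); cv2.imwrite('pics/cb.png',cv2.resize(b,None,fx=4.4,fy=4,interpolation=cv2.INTER_CUBIC)[:,:,::-1])
E
```

```text
(no output)
```

View pics/ca.png

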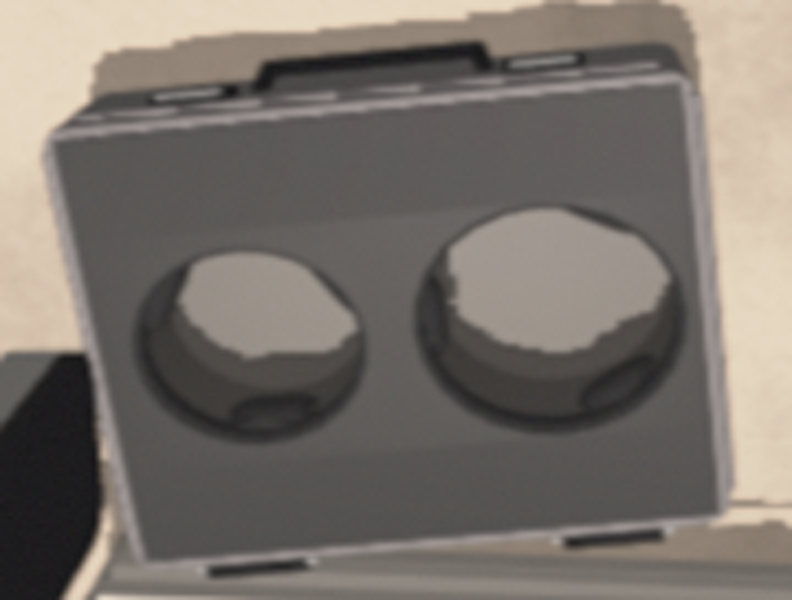

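View pics/cb.png

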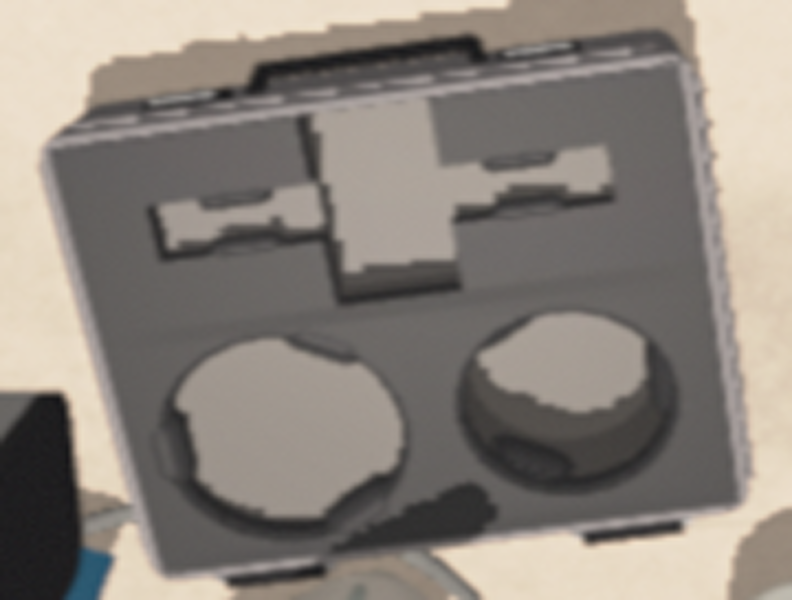

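Pixel positions in the crops are below. Ring outlines sit at foam-top height, so I'll fit box poses from the rim corners plus the cutouts.

```bash
python3 - <<'E'
from h import *
A=dict(np.load('wA.npz'));B=dict(np.load('wB.npz'));Tp=ld('top');Sc=ld('scene')
def fit(c,org,pts,zz):
    P=[];M=[]
    for (u,v,x,y) in pts:
        P.append(ray(c,org[0]+u/4.4,org[1]+v/4,zz)[:2]); M.append((x/1000,y/1000))
    P=np.array(P);M=np.array(M);pc,mc=P.mean(0),M.mean(0)
    H=(M-mc).T@(P-pc); th=np.arctan2(H[0,1]-H[1,0],H[0,0]+H[1,1])
    r=np.array([[np.cos(th),-np.sin(th)],[np.sin(th),np.cos(th)]]); t=pc-r@mc
    print('yaw',np.degrees(th).round(2),'org',t.round(4)); print(((P-(M@r.T+t))*1000).round(1).tolist())
    return th,r,t
rim=lambda a:[(*a[0],-85,-100),(*a[1],-85,100),(*a[2],85,100),(*a[3],85,-100)]
a=fit(A,(200,165),rim([(50,140),(690,80),(730,515),(140,562)])+[(250.5,345,0,-48),(550.5,319,0,48)],.05)
b=fit(B,(205,155),rim([(48,145),(690,62),(745,505),(165,575)])+[(285,437,34,-46),(568,401,34,46),(384,203,-47,0)],.05)
for n,(th,r,t),q in [('amber',a,(0,48)),('blue',a,(0,-48)),('cup',b,(34,46)),('roll',b,(34,-46)),('slot',b,(-47,0))]: print(n,(r@(np.array(q)/1000)+t).round(4))
def obj(c,m,roi,z,n):
    u0,v0,u1,v1=roi; k=np.zeros(m.shape,np.uint8); k[v0:v1,u0:u1]=m[v0:v1,u0:u1]
    ct=max(cv2.findContours(k,0,1)[0],key=cv2.contourArea); (x,y),(w,h),an=cv2.fitEllipse(cv2.convexHull(ct))
    print(n,(round(x,1),round(y,1)),(round(w,1),round(h,1)),ray(c,x,y,z).round(4))
h=lambda c:cv2.split(cv2.cvtColor(c['pixels'],cv2.COLOR_RGB2HSV))
H,S,V=h(A)
obj(A,((H<10)|(H>170))&(S>140)&(V>60),(350,25,440,110),.072,'cup')
g=(V>120)&(S<22);obj(A,g,(262,75,325,140),.024,'rollA')
H,S,V=h(B)
obj(B,(H>95)&(H<125)&(S>120),(160,35,225,100),.13,'blue')
obj(B,(V<45),(262,85,322,140),.155,'amber')
g=(V>120)&(S<22);obj(B,g,(515,70,592,145),.024,'rollB')
H,S,V=h(B); k=((V<70)).astype(np.uint8); print(k[95:145,370:470].sum())
ys,xs=np.nonzero(k[95:145,370:470]); print(xs.min()+370,xs.max()+370,ys.min()+95,ys.max()+95)
for c,e in [(A,[(129,138),(213,103)]),(B,[(377,138),(466,104)])]:
    P=[ray(c,*p,.006)[:2] for p in e]; d=P[1]-P[0]; print('marker',((P[0]+P[1])/2).round(4),np.linalg.norm(d).round(4),np.degrees(np.arctan2(-d[0],d[1])).round(1))
E
```

```text
yaw 5.61 org [0.6043 0.1572]
[[4.2, 3.3], [4.1, -2.1], [-3.1, -1.8], [-4.0, 1.4], [-0.6, -0.2], [-0.6, -0.6]]
yaw 8.51 org [ 0.5885 -0.1779]
[[3.1, 3.6], [4.3, -1.9], [-2.8, -3.7], [-3.5, 3.5], [-0.4, -0.4], [-0.8, -0.8], [0.1, -0.2]]
amber [0.5996 0.205 ]
blue [0.609  0.1094]
cup [ 0.6153 -0.1274]
roll [ 0.629  -0.2184]
slot [ 0.542  -0.1848]
cup (392.5, 63.8) (52.9, 58.1) [0.3673 0.2814 0.072 ]
rollA (292.6, 109.2) (48.8, 50.9) [0.4175 0.1623 0.024 ]
blue (191.5, 67.3) (36.0, 42.2) [ 0.3761 -0.273   0.13  ]
amber (289.6, 111.8) (36.3, 37.2) [ 0.4174 -0.1757  0.155 ]
rollB (555.6, 110.0) (45.3, 54.7) [0.4178 0.1615 0.024 ]
400
376 445 109 140
marker [ 0.4325 -0.0082] 0.1304 20.9
marker [ 0.4335 -0.0092] 0.1275 21.1
```

Everything fits to about 1 mm, apart from the slightly tapered rim. The amber bottle goes first because it blocks the blue bottle's path. With yaw near 0, tool x = -X, y = +Y and z = -Z.

```bash
python3 -m creep '[60,-31,140,0,0,0,1,60,-31,140,0,0,0,1,60,-31,140,0,0,0,1,60,-31,140,0,0,0,1,60,-31,140,0,0,0,1]'
python3 -m creep '[0,0,0,0,0,0,1,0,0,0,0,0,0,1]'
python3 -c "
from h import *
go(.4174,-.1757,.156,0);cap('wrist','w3.png')"
```

```text
clock: 3.0
ee_pos: [0.4117, -0.1763, 0.2156]
ee_rot: [0.0, 1.0, 0.001, -0.005]
wrist_force: [-1.2, -0.6, 0.5]
opening: 1.001
grip_force: 0.0
clock: 3.17
ee_pos: [0.4192, -0.1772, 0.2218]
ee_rot: [-0.001, 1.0, -0.0, 0.001]
wrist_force: [0.1, -0.3, -0.1]
opening: 1.005
grip_force: 0.0
at [ 0.4192 -0.1772  0.2218] yaw 0.08 F [ 0.1 -0.3 -0.1] op 1.005 grip 0.0 t 3.17 j1 -0.27 j7 1.96
  shift [ 2.   1.6 65.8] turn [-0.02  0.15  0.08]
```

View pics/w3.png

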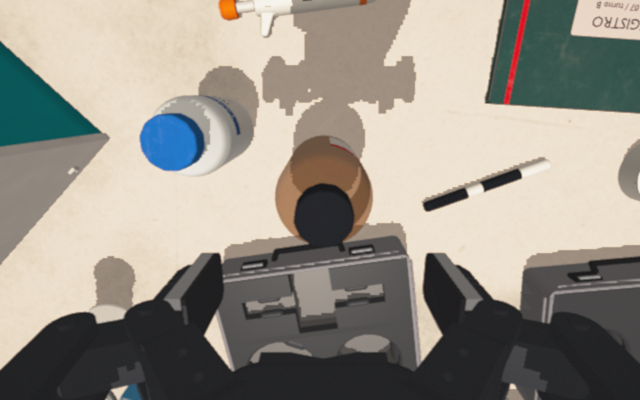

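The amber cap is at (324,213), midway between the fingers. I'll descend and grip.

```bash
python3 -c "
from h import *
print(ray(ld('wrist'),324,213,.155))"
python3 -m creep '[2,1,65,0,0,0,1,2,1,65,0,0,0,1,2,1,65,0,0,0,1,2,1,65,0,0,0,1,2,1,65,0,0,0,-1,2,1,65,0,0,0,-1,2,1,65,0,0,0,-1,2,1,65,0,0,0,-1,2,1,65,0,0,0,-1,2,1,65,0,0,0,-1]'
python3 -m creep '[0,0,0,0,0,0,-1,0,0,0,0,0,0,-1,0,0,-60,0,0,0,-1,0,0,-60,0,0,0,-1,0,0,-60,0,0,0,-1,0,0,-120,0,0,0,-1,0,0,-120,0,0,0,-1,0,0,-120,0,0,0,-1,0,0,-120,0,0,0,-1]'
python3 -c "
from h import *
go(.5996,.205,.28,5.6)"
```

```text
[ 0.41359047 -0.17622433  0.155     ]
clock: 4.05
ee_pos: [0.4169, -0.1774, 0.1578]
ee_rot: [0.001, 1.0, 0.0, 0.002]
wrist_force: [-3.7, 3.3, 22.0]
opening: 0.411
grip_force: 73.5
clock: 4.8
ee_pos: [0.4149, -0.1768, 0.2749]
ee_rot: [0.0, 1.0, 0.0, 0.0]
wrist_force: [-0.4, 0.4, -4.6]
opening: 0.41
grip_force: 68.0
at [ 0.4149 -0.1768  0.2749] yaw -0.02 F [-0.4  0.4 -4.6] op 0.41 grip 68.0 t 4.8 j1 -0.32 j7 1.9
  shift [-184.6  381.9   -4.7] turn [ 0.04  0.05 -5.62]
```

```bash
python3 -m creep '[-185,382,-5,0,0,-5.6,-1,-185,382,-5,0,0,-5.6,-1,-185,382,-5,0,0,-5.6,-1,-185,382,-5,0,0,-5.6,-1,-185,382,-5,0,0,-5.6,-1,-185,382,-5,0,0,-5.6,-1,-185,382,-5,0,0,-5.6,-1,-185,382,-5,0,0,-5.6,-1,-185,382,-5,0,0,-5.6,-1,-185,382,-5,0,0,-5.6,-1]'
python3 -m creep '[0,0,0,0,0,0,-1,0,0,0,0,0,0,-1]'
python3 -c "
from h import *
go(.5996,.205,.22,5.6)"
```

```text
clock: 5.63
ee_pos: [0.5961, 0.1992, 0.2765]
ee_rot: [-0.048, 0.999, -0.001, -0.003]
wrist_force: [1.4, 0.2, -2.9]
opening: 0.407
grip_force: 67.3
clock: 5.8
ee_pos: [0.5956, 0.201, 0.2758]
ee_rot: [-0.051, 0.999, -0.001, -0.003]
wrist_force: [-0.6, -1.2, -4.3]
opening: 0.413
grip_force: 68.3
at [0.5956 0.201  0.2758] yaw 5.86 F [-0.6 -1.2 -4.3] op 0.413 grip 68.3 t 5.8 j1 -0.7 j7 1.39
  shift [-4.7  3.7 55.8] turn [-0.06 -0.32  0.26]
```

```bash
python3 -m creep '[-5,4,46,0,0,0,-1,-5,4,46,0,0,0,-1,-5,4,46,0,0,0,-1,-5,4,46,0,0,0,-1,-5,4,46,0,0,0,-1]'
python3 -c "
from h import *
go(.5996,.205,.168,5.6);cap('wrist','w4.png')"
```

```text
clock: 6.22
ee_pos: [0.6021, 0.2012, 0.2352]
ee_rot: [-0.048, 0.999, 0.0, 0.001]
wrist_force: [0.3, 0.4, -3.4]
opening: 0.413
grip_force: 68.2
at [0.6021 0.2012 0.2352] yaw 5.47 F [ 0.3  0.4 -3.4] op 0.413 grip 68.2 t 6.22 j1 -0.69 j7 1.4
  shift [ 2.2  4.  67.2] turn [ 0.01  0.07 -0.13]
```

View pics/w4.png

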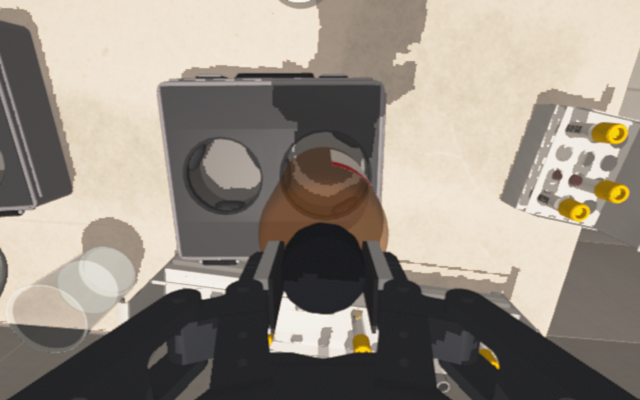

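The bottle is held upright over the larger cutout, with the ring around (327,176). I'll use this frame to check the hole position.

```bash
python3 -c "
from h import *
c=ld('wrist')
print(proj(c,(.5996,.205,.05)),proj(c,(.609,.1094,.05)),ray(c,323,267,.232), ray(c,224,176,.05))"
python3 -m creep '[1,4,15,0,0,0,-1,1,4,15,0,0,0,-1,1,4,15,0,0,0,-1,1,4,15,0,0,0,-1]'
python3 -c "
from h import *
go(.5996,.205,.168,5.6)"
```

```text
[326.92485369 176.38254742] [223.75039916 176.68068588] [0.59857738 0.20122376 0.232     ] [0.60832901 0.10962184 0.05      ]
clock: 6.6
ee_pos: [0.6006, 0.2058, 0.2203]
ee_rot: [-0.048, 0.999, 0.0, 0.001]
wrist_force: [-0.1, 0.0, -3.5]
opening: 0.41
grip_force: 68.2
at [0.6006 0.2058 0.2203] yaw 5.54 F [-0.1  0.  -3.5] op 0.41 grip 68.2 t 6.6 j1 -0.69 j7 1.4
  shift [ 1.1 -0.8 52.3] turn [ 0.02  0.07 -0.06]
```

```bash
python3 -m creep '[-1,-1,8,0,0,0,-1,-1,-1,16,0,0,0,-1,-1,-1,24,0,0,0,-1,-1,-1,32,0,0,0,-1,-1,-1,38,0,0,0,-1,-1,-1,42,0,0,0,-1]'
python3 -m creep '[0,0,3,0,0,0,-1,0,0,6,0,0,0,-1,0,0,9,0,0,0,-1,0,0,11,0,0,0,-1,0,0,11,0,0,0,-1]'
python3 -c "
from h import *
go(.6006,.205,.168,5.6)"
```

```text
clock: 7.1
ee_pos: [0.6028, 0.2042, 0.1798]
ee_rot: [-0.048, 0.999, 0.001, 0.002]
wrist_force: [-0.3, -0.3, -3.3]
opening: 0.41
grip_force: 73.4
clock: 7.52
ee_pos: [0.6021, 0.2048, 0.1685]
ee_rot: [-0.048, 0.999, 0.0, 0.0]
wrist_force: [-7.8, -3.3, 22.4]
opening: 0.41
grip_force: 79.3
at [0.6021 0.2048 0.1685] yaw 5.52 F [-7.8 -3.3 22.4] op 0.41 grip 79.3 t 7.52 j1 -0.68 j7 1.42
  shift [1.4 0.3 0.5] turn [ 0.03  0.05 -0.08]
```

Seated at about 26 N. I'll release, rise and head to the blue bottle.

```bash
python3 -m creep '[0,0,0,0,0,0,0.3,0,0,0,0,0,0,0.3,0,0,0,0,0,0,0.3,0,0,-30,0,0,0,0.3,0,0,-60,0,0,0,0.3,0,0,-100,0,0,0,1,0,0,-120,0,0,0,1]'
python3 -c "
from h import *
cap('wrist');cap('top');np.savez('amb.npz',**ld('wrist'))
go(.376,-.273,.22,-60)"
```

```text
clock: 8.1
ee_pos: [0.6026, 0.2056, 0.2897]
ee_rot: [-0.048, 0.999, 0.001, 0.002]
wrist_force: [0.6, 0.1, 0.9]
opening: 0.909
grip_force: 0.0
at [0.6035 0.2059 0.2902] yaw 5.55 F [ 0.5 -0.4  0.4] op 0.999 grip 0.0 t 8.2 j1 -0.71 j7 1.38
  shift [ 273.2 -454.8   67.1] turn [ 0.37  0.27 65.55]
```

```bash
python3 -m creep '[180,-300,30,0,0,65,1,180,-300,30,0,0,65,1,180,-300,30,0,0,65,1,180,-300,30,0,0,65,1,180,-300,30,0,0,65,1,180,-300,30,0,0,65,1,180,-300,30,0,0,65,1,180,-300,30,0,0,65,1,180,-300,30,0,0,65,1,180,-300,30,0,0,65,1]'
python3 -c "
from h import *
go(.376,-.273,.22,-60)
c=dict(np.load('amb.npz'));m=(cv2.cvtColor(c['pixels'],cv2.COLOR_RGB2GRAY)<25).astype(np.uint8)
print('exp amber cap px',proj(c,(.5996,.205,.165)))
cv2.imwrite('pics/amb.png',c['pixels'][:,:,::-1])"
```

```text
clock: 9.03
ee_pos: [0.4479, -0.115, 0.2548]
ee_rot: [0.502, 0.865, -0.001, -0.001]
wrist_force: [0.3, 0.0, 1.1]
opening: 1.0
grip_force: 0.0
at [ 0.4479 -0.115   0.2548] yaw -60.22 F [0.3 0.  1.1] op 1.0 grip 0.0 t 9.03 j1 -0.54 j7 0.76
  shift [-101.5 -140.8   35.1] turn [-0.14 -0.06 -0.22]
exp amber cap px [321.95116681 191.6842591 ]
```

View pics/amb.png

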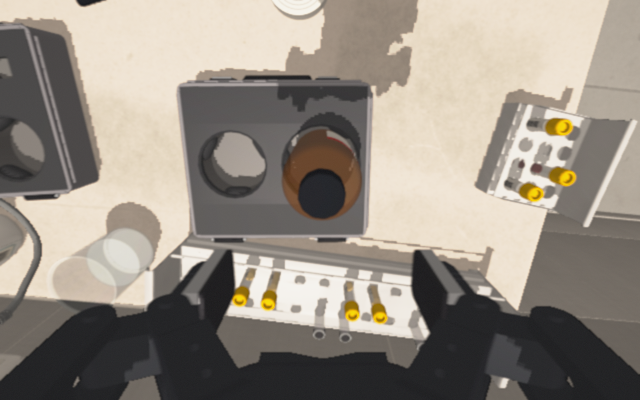

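The amber bottle is seated: its cap is at (322,193) against an expected (322,192). Next is the blue bottle.

```bash
python3 -m creep '[-101,-141,35,0,0,0,1,-101,-141,35,0,0,0,1,-101,-141,35,0,0,0,1,-101,-141,35,0,0,0,1,-101,-141,35,0,0,0,1,-101,-141,35,0,0,0,1,-101,-141,35,0,0,0,1,-101,-141,35,0,0,0,1]'
python3 - <<'E'
from h import *
c=cap('wrist');H,S,V=cv2.split(cv2.cvtColor(c['pixels'],cv2.COLOR_RGB2HSV))
m=((H>95)&(H<125)&(S>120)&(V>60)).astype(np.uint8);ct=max(cv2.findContours(m,0,1)[0],key=cv2.contourArea)
(x,y),w,_=cv2.fitEllipse(cv2.convexHull(ct));p=ray(c,x,y,.13);print(x,y,w,p);go(.376,-.273,.137,-60);go(p[0],p[1],.137,-60)
E
```

```text
clock: 9.7
ee_pos: [0.3819, -0.2681, 0.2208]
ee_rot: [0.495, 0.869, 0.0, -0.0]
wrist_force: [0.2, 0.3, -0.0]
opening: 1.0
grip_force: 0.0
308.4761657714844 211.686767578125 (52.41546630859375, 54.75541305541992) [ 0.37464464 -0.27304367  0.13      ]
at [ 0.3821 -0.2679  0.2209] yaw -59.25 F [-0.  -0.1  0.9] op 0.998 grip 0.0 t 9.75 j1 -0.24 j7 1.24
  shift [-1.3 -7.8 83.9] turn [-0.   -0.03  0.75]
at [ 0.3821 -0.2679  0.2209] yaw -59.25 F [-0.  -0.1  0.9] op 0.998 grip 0.0 t 9.75 j1 -0.24 j7 1.24
  shift [-0.6 -9.  83.9] turn [-0.   -0.03  0.75]
```

```bash
python3 -m creep '[-1,-8,40,0,0,0,1,-1,-8,83,0,0,0,1,-1,-8,83,0,0,0,1,-1,-8,83,0,0,0,1,-1,-8,83,0,0,0,-1,-1,-8,83,0,0,0,-1,-1,-8,83,0,0,0,-1,-1,-8,83,0,0,0,-1,-1,-8,83,0,0,0,-1,-1,-8,83,0,0,0,-1]'
python3 -m creep '[0,0,0,0,0,0,-1,0,0,0,0,0,0,-1,0,0,0,0,0,0,-1]'
python3 -m creep '[0,0,-60,0,0,0,-1,0,0,-60,0,0,0,-1,0,0,-120,0,0,0,-1,0,0,-120,0,0,0,-1,0,0,-120,0,0,0,-1,0,0,-120,0,0,0,-1]'
python3 -c "
from h import *
go(.609,.1094,.25,-60)"
```

```text
clock: 10.58
ee_pos: [0.3758, -0.2753, 0.1401]
ee_rot: [0.496, 0.868, 0.001, 0.002]
wrist_force: [-2.6, 1.2, 13.7]
opening: 0.405
grip_force: 58.4
clock: 10.83
ee_pos: [0.3758, -0.2754, 0.1401]
ee_rot: [0.496, 0.868, 0.001, 0.002]
wrist_force: [-2.5, 1.0, 12.3]
opening: 0.408
grip_force: 58.4
clock: 11.33
ee_pos: [0.3749, -0.2742, 0.2587]
ee_rot: [0.496, 0.869, 0.001, 0.001]
wrist_force: [-0.6, 0.9, -4.1]
opening: 0.397
grip_force: 62.8
at [ 0.3749 -0.2742  0.2587] yaw -59.41 F [-0.6  0.9 -4.1] op 0.397 grip 62.8 t 11.33 j1 -0.29 j7 1.19
  shift [211.1 396.7   9.7] turn [0.16 0.04 0.58]
```

```bash
python3 -m creep '[185,345,0,0,0,0,-1,185,345,0,0,0,0,-1,185,345,0,0,0,0,-1,185,345,0,0,0,0,-1,185,345,0,0,0,0,-1,185,345,0,0,0,0,-1,185,345,0,0,0,0,-1,185,345,0,0,0,0,-1,185,345,0,0,0,0,-1,185,345,0,0,0,0,-1]'
python3 -c "
from h import *
go(.609,.1094,.25,-60)"
```

```text
clock: 12.17
ee_pos: [0.5786, 0.0675, 0.2551]
ee_rot: [0.493, 0.87, -0.0, -0.002]
wrist_force: [0.7, 1.1, -3.8]
opening: 0.4
grip_force: 62.7
at [0.5786 0.0675 0.2551] yaw -59.03 F [ 0.7  1.1 -3.8] op 0.4 grip 62.7 t 12.17 j1 -0.72 j7 0.56
  shift [20.3 47.6  5.1] turn [-0.1  -0.16  0.97]
```

```bash
python3 -m creep '[20,47,10,0,0,0,-1,20,47,10,0,0,0,-1,20,47,40,0,0,0,-1,20,47,40,0,0,0,-1,20,47,40,0,0,0,-1,20,47,40,0,0,0,-1]'
python3 -c "
from h import *
go(.609,.1094,.15,-60)
c=cap('wrist');H,S,V=cv2.split(cv2.cvtColor(c['pixels'],cv2.COLOR_RGB2HSV))
m=((H>95)&(H<125)&(S>120)&(V>60)).astype(np.uint8);ct=max(cv2.findContours(m,0,1)[0],key=cv2.contourArea)
(x,y),w,_=cv2.fitEllipse(cv2.convexHull(ct));print(ray(c,x,y,telemetry.read_state()['ee_pos'][2]-.010),w)"
```

```text
clock: 12.67
ee_pos: [0.6074, 0.1002, 0.2176]
ee_rot: [0.496, 0.868, -0.001, -0.001]
wrist_force: [0.6, -0.3, -2.3]
opening: 0.403
grip_force: 62.8
at [0.6074 0.1002 0.2176] yaw -59.54 F [ 0.6 -0.3 -2.3] op 0.403 grip 62.8 t 12.67 j1 -0.72 j7 0.55
  shift [ 7.1  6.2 67.6] turn [-0.12 -0.01  0.46]
[0.60616818 0.10375235 0.20850809] (82.15406799316406, 85.47181701660156)
```

```bash
python3 -m creep '[6,5,14,0,0,0,-1,6,5,14,0,0,0,-1,6,5,14,0,0,0,-1]'
python3 -c "
from h import *
go(.609,.1085,.15,-60)"
```

```text
clock: 12.97
ee_pos: [0.6086, 0.11, 0.2035]
ee_rot: [0.495, 0.869, -0.0, -0.001]
wrist_force: [-0.2, -0.4, -3.7]
opening: 0.398
grip_force: 62.7
at [0.6086 0.11   0.2035] yaw -59.39 F [-0.2 -0.4 -3.7] op 0.398 grip 62.7 t 12.97 j1 -0.72 j7 0.55
  shift [-1.5 -0.4 53.5] turn [-0.07 -0.07  0.61]
```

```bash
python3 -m creep '[-1,0,8,0,0,0,-1,-1,0,16,0,0,0,-1,-1,0,24,0,0,0,-1,-1,0,32,0,0,0,-1,-1,0,38,0,0,0,-1,-1,0,42,0,0,0,-1]'
python3 -m creep '[0,0,4,0,0,0,-1,0,0,8,0,0,0,-1,0,0,11,0,0,0,-1,0,0,13,0,0,0,-1,0,0,13,0,0,0,-1]'
python3 -c "
from h import *
go(.609,.1085,.15,-60)"
```

```text
clock: 13.47
ee_pos: [0.6102, 0.1081, 0.1619]
ee_rot: [0.496, 0.868, 0.0, 0.0]
wrist_force: [-0.2, 0.6, 2.5]
opening: 0.403
grip_force: 63.5
clock: 13.88
ee_pos: [0.6099, 0.1081, 0.1503]
ee_rot: [0.496, 0.868, 0.0, -0.0]
wrist_force: [-3.3, 0.4, 12.1]
opening: 0.401
grip_force: 64.5
at [0.6099 0.1081 0.1503] yaw -59.47 F [-3.3  0.4 12.1] op 0.401 grip 64.5 t 13.88 j1 -0.69 j7 0.59
  shift [ 0.8 -0.6  0.3] turn [ 0.03 -0.05  0.53]
```

Blue is seated. I'll release, rise, check it, and head for the roll with yaw 8.5.

```bash
python3 -m creep '[0,0,0,0,0,0,0.1,0,0,0,0,0,0,0.1,0,0,0,0,0,0,0.1,0,0,-30,0,0,0,0.1,0,0,-60,0,0,0,0.1,0,0,-100,0,0,0,1,0,0,-120,0,0,0,1]'
python3 -c "
from h import *
c=cap('wrist');np.savez('blu.npz',**c);H,S,V=cv2.split(cv2.cvtColor(c['pixels'],cv2.COLOR_RGB2HSV))
m=((H>95)&(H<125)&(S>120)&(V>60)).astype(np.uint8);ct=max(cv2.findContours(m,0,1)[0],key=cv2.contourArea)
(x,y),w,_=cv2.fitEllipse(cv2.convexHull(ct));print('blue',ray(c,x,y,.14),w)
go(.4177,.162,.12,8.5)"
```

```text
clock: 14.47
ee_pos: [0.6111, 0.1078, 0.273]
ee_rot: [0.496, 0.868, 0.001, 0.002]
wrist_force: [1.6, 1.7, 0.1]
opening: 0.816
grip_force: 0.0
blue [0.61010826 0.1091119  0.14      ] (44.483123779296875, 47.40171813964844)
at [0.6127 0.1079 0.2759] yaw -59.49 F [0.5 0.2 2.3] op 0.894 grip 0.0 t 14.52 j1 -0.75 j7 0.51
  shift [ 145.9 -141.9  154.4] turn [  0.36   0.4  -67.99]
```

```bash
python3 -m creep '[146,-142,0,0,0,-68,1,146,-142,0,0,0,-68,1,146,-142,0,0,0,-68,1,146,-142,0,0,0,-68,1,146,-142,0,0,0,-68,1,146,-142,100,0,0,-68,1,146,-142,150,0,0,-68,1,146,-142,150,0,0,-68,1,146,-142,150,0,0,-68,1,146,-142,150,0,0,-68,1]'
python3 - <<'E'
from h import *
c=cap('wrist','w5.png');H,S,V=cv2.split(cv2.cvtColor(c['pixels'],cv2.COLOR_RGB2HSV))
m=((V>120)&(S<22)).astype(np.uint8);m[:100]=0;ct=max(cv2.findContours(m,0,1)[0],key=cv2.contourArea)
(x,y),w,_=cv2.fitEllipse(cv2.convexHull(ct));p=ray(c,x,y,.024);print(x,y,w,p);go(.4177,.162,.022,8.5);go(p[0],p[1],.022,8.5)
E
```

```text
clock: 15.35
ee_pos: [0.4097, 0.16, 0.1144]
ee_rot: [-0.078, 0.997, -0.002, -0.004]
wrist_force: [-0.5, -1.3, 0.6]
opening: 1.001
grip_force: 0.0
324.37725830078125 221.50323486328125 (91.52892303466797, 96.98963928222656) [0.41676957 0.16203601 0.024     ]
at [0.411  0.1604 0.1163] yaw 8.95 F [-0.3 -0.1  0.5] op 1.004 grip 0.0 t 15.4 j1 -0.84 j7 1.41
  shift [-7.4  0.9 94.3] turn [-0.18 -0.34  0.45]
at [0.411  0.1604 0.1163] yaw 8.95 F [-0.3 -0.1  0.5] op 1.004 grip 0.0 t 15.4 j1 -0.84 j7 1.41
  shift [-6.5  1.1 94.3] turn [-0.18 -0.34  0.45]
```

View pics/w5.png

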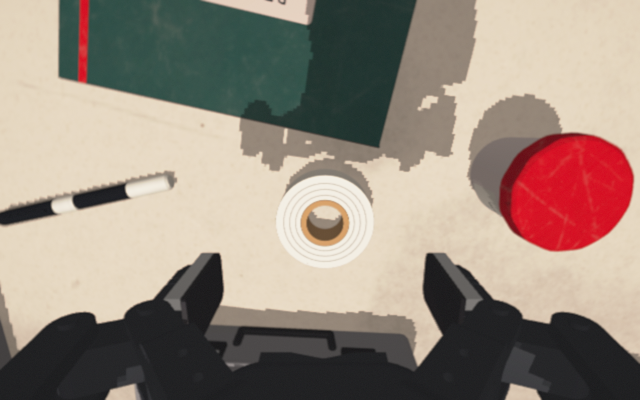

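The roll is at (324,221), matching the estimate and centred between the fingers.

```bash
python3 -m creep '[-5,1,35,0,0,0,1,-5,1,65,0,0,0,1,-5,1,80,0,0,0,1,-5,1,80,0,0,0,1,-5,1,80,0,0,0,1]'
python3 -c "
from h import *
go(.4172,.162,.023,8.5)"
```

```text
clock: 15.82
ee_pos: [0.418, 0.1631, 0.0391]
ee_rot: [-0.074, 0.997, -0.0, -0.001]
wrist_force: [-0.2, 0.1, 0.9]
opening: 1.002
grip_force: 0.0
at [0.418  0.1631 0.0391] yaw 8.46 F [-0.2  0.1  0.9] op 1.002 grip 0.0 t 15.82 j1 -0.75 j7 1.5
  shift [ 0.9 -1.  16.1] turn [-0.04 -0.06 -0.04]
```

```bash
python3 -m creep '[1,-1,12,0,0,0,1,1,-1,12,0,0,0,1,1,-1,12,0,0,0,-1,1,-1,12,0,0,0,-1,1,-1,12,0,0,0,-1,1,-1,12,0,0,0,-1,1,-1,12,0,0,0,-1]'
python3 -m creep '[0,0,-60,0,0,0,-1,0,0,-60,0,0,0,-1,0,0,-110,0,0,0,-1,0,0,-110,0,0,0,-1,0,0,-110,0,0,0,-1,0,0,-110,0,0,0,-1]'
python3 -c "
from h import *
go(.629,-.2184,.13,8.5)"
```

```text
clock: 16.4
ee_pos: [0.418, 0.1627, 0.0291]
ee_rot: [-0.074, 0.997, 0.001, 0.001]
wrist_force: [-2.4, -0.9, 15.2]
opening: 0.741
grip_force: 61.7
clock: 16.9
ee_pos: [0.4175, 0.1628, 0.138]
ee_rot: [-0.075, 0.997, 0.001, 0.001]
wrist_force: [0.4, 0.6, -1.5]
opening: 0.736
grip_force: 67.5
at [0.4175 0.1628 0.138 ] yaw 8.56 F [ 0.4  0.6 -1.5] op 0.736 grip 67.5 t 16.9 j1 -0.87 j7 1.39
  shift [-152.4 -408.5    7.7] turn [0.09 0.11 0.06]
```

```bash
python3 -m creep '[-140,-380,0,0,0,0,-1,-140,-380,0,0,0,0,-1,-140,-380,0,0,0,0,-1,-140,-380,0,0,0,0,-1,-140,-380,0,0,0,0,-1,-140,-380,0,0,0,0,-1,-140,-380,0,0,0,0,-1,-140,-380,0,0,0,0,-1,-140,-380,0,0,0,0,-1,-140,-380,0,0,0,0,-1]'
python3 -m creep '[0,0,0,0,0,0,-1,0,0,0,0,0,0,-1]'
python3 -c "
from h import *
cap('wrist','w6.png');go(.629,-.2184,.1,8.5)"
```

```text
clock: 17.73
ee_pos: [0.612, -0.1966, 0.1352]
ee_rot: [-0.073, 0.997, -0.0, -0.001]
wrist_force: [0.5, -0.6, 0.1]
opening: 0.739
grip_force: 67.5
clock: 17.9
ee_pos: [0.6111, -0.1949, 0.135]
ee_rot: [-0.073, 0.997, -0.0, -0.002]
wrist_force: [-0.1, 0.7, -0.9]
opening: 0.738
grip_force: 67.4
at [ 0.6109 -0.1928  0.1351] yaw 8.46 F [ 1.1  0.7 -0.5] op 0.737 grip 67.4 t 17.95 j1 -0.11 j7 2.2
  shift [-14.2 -28.1  35. ] turn [ 0.08 -0.18 -0.04]
```

View pics/w6.png

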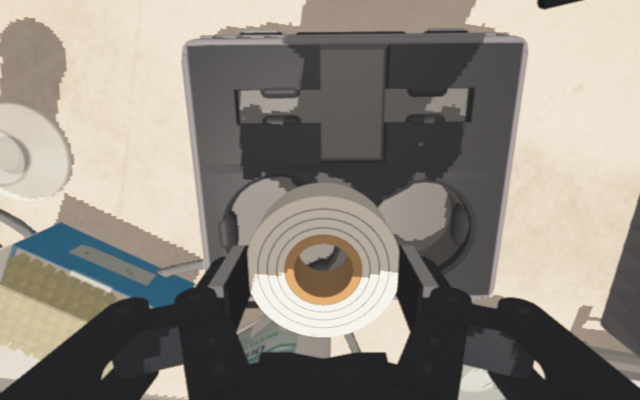

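The roll is held level in the grip, its top face centred near (322,262).

```bash
python3 -c "
from h import *
c=ld('wrist');print(ray(c,322.5,262,.130))"
python3 -m creep '[-14,-26,35,0,0,0,-1,-14,-26,35,0,0,0,-1,-14,-26,35,0,0,0,-1,-14,-26,35,0,0,0,-1]'
python3 -c "
from h import *
go(.629,-.2184,.069,8.5)"
```

```text
[ 0.60633439 -0.19551279  0.13      ]
clock: 18.28
ee_pos: [0.6291, -0.2146, 0.1015]
ee_rot: [-0.075, 0.997, 0.001, -0.001]
wrist_force: [0.2, -0.3, -0.2]
opening: 0.737
grip_force: 67.4
at [ 0.6291 -0.2146  0.1015] yaw 8.61 F [ 0.2 -0.3 -0.2] op 0.737 grip 67.4 t 18.28 j1 -0.06 j7 2.24
  shift [ 0.6 -3.8 32.5] turn [ 0.09 -0.11  0.11]
```

```bash
python3 -m creep '[-2,-3,8,0,0,0,-1,-2,-3,14,0,0,0,-1,-2,-3,18,0,0,0,-1,-2,-3,22,0,0,0,-1,-2,-3,25,0,0,0,-1]'
python3 -m creep '[0,0,3,0,0,0,-1,0,0,6,0,0,0,-1,0,0,8,0,0,0,-1,0,0,9,0,0,0,-1,0,0,9,0,0,0,-1]'
python3 -c "
from h import *
go(.631,-.2178,.069,8.5)"
```

```text
clock: 18.7
ee_pos: [0.6319, -0.2185, 0.0771]
ee_rot: [-0.075, 0.997, 0.0, -0.0]
wrist_force: [-4.9, 1.8, 10.2]
opening: 0.734
grip_force: 68.6
clock: 19.12
ee_pos: [0.6328, -0.2194, 0.072]
ee_rot: [-0.074, 0.997, 0.001, 0.001]
wrist_force: [-8.8, 4.6, 26.8]
opening: 0.738
grip_force: 73.0
at [ 0.6328 -0.2194  0.072 ] yaw 8.48 F [-8.8  4.6 26.8] op 0.738 grip 73.0 t 19.12 j1 -0.04 j7 2.26
  shift [1.5 1.8 3. ] turn [ 0.07  0.12 -0.02]
```

```bash
python3 -m creep '[0,0,-2,0,0,0,1,0,0,-2,0,0,0,1,0,0,-2,0,0,0,1,0,0,-30,0,0,0,1,0,0,-50,0,0,0,-1,0,0,-50,0,0,0,-1,0,0,-50,0,0,0,-1,0,0,-50,0,0,0,-1,0,0,-50,0,0,0,-1,0,0,-50,0,0,0,-1]'
python3 - <<'E'
from h import *
c=cap('wrist','w7.png');print(proj(c,(.629,-.2184,.064)),proj(c,(.629,-.2184,.05)))
go(.629,-.2184,.088,8.5)
E
```

```text
clock: 19.95
ee_pos: [0.6316, -0.2187, 0.1169]
ee_rot: [-0.075, 0.997, 0.0, -0.001]
wrist_force: [0.8, -0.0, 0.3]
opening: 0.143
grip_force: 0.0
[323.45120789 226.57482084] [323.40568296 218.27081958]
at [ 0.6317 -0.2187  0.1171] yaw 8.55 F [-0.5  0.2  0.1] op 0.055 grip 0.0 t 20.0 j1 -0.06 j7 2.24
  shift [ 2.6  0.7 29.1] turn [ 0.04 -0.1   0.05]
```

View pics/w7.png

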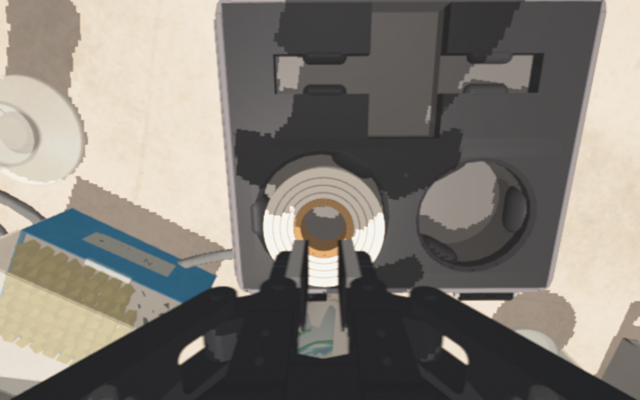

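The roll sits in its cutout with its top centre at about (323,226), as expected. I'll press it home with closed fingers.

```bash
python3 -m creep '[3,0,8,0,0,0,-1,3,0,16,0,0,0,-1,3,0,22,0,0,0,-1,3,0,25,0,0,0,-1,3,0,25,0,0,0,-1]'
python3 -m creep '[0,0,3,0,0,0,-1,0,0,5,0,0,0,-1,0,0,5,0,0,0,-1]'
```

```text
clock: 20.42
ee_pos: [0.6286, -0.2191, 0.0917]
ee_rot: [-0.075, 0.997, 0.0, -0.001]
wrist_force: [-0.7, -0.2, 0.6]
opening: 0.003
grip_force: 0.0
clock: 20.67
ee_pos: [0.63, -0.22, 0.0888]
ee_rot: [-0.074, 0.997, -0.0, 0.001]
wrist_force: [0.1, -0.2, 3.1]
opening: 0.004
grip_force: 1.1
```

```bash
python3 -m creep '[0,0,2,0,0,0,-1,0,0,3,0,0,0,-1,0,0,3,0,0,0,-1]'
python3 -m creep '[0,0,2,0,0,0,-1,0,0,2,0,0,0,-1,0,0,2,0,0,0,-1]'
python3 -m creep '[0,0,1,0,0,0,-1,0,0,2,0,0,0,-1,0,0,2,0,0,0,-1]'
```

```text
clock: 20.92
ee_pos: [0.6309, -0.2208, 0.0881]
ee_rot: [-0.074, 0.997, -0.001, 0.002]
wrist_force: [-3.9, -0.3, 15.2]
opening: 0.001
grip_force: 7.6
clock: 21.17
ee_pos: [0.6313, -0.221, 0.0877]
ee_rot: [-0.074, 0.997, -0.001, 0.003]
wrist_force: [-6.2, 2.6, 26.3]
opening: 0.003
grip_force: 13.0
clock: 21.42
ee_pos: [0.6322, -0.2206, 0.0865]
ee_rot: [-0.074, 0.997, -0.001, 0.004]
wrist_force: [-3.0, 2.7, 21.5]
opening: 0.001
grip_force: 10.9
```

```bash
python3 -m creep '[0,0,2,0,0,0,-1,0,0,3,0,0,0,-1,0,0,3,0,0,0,-1]'
python3 -m creep '[0,0,2,0,0,0,-1,0,0,2,0,0,0,-1,0,0,2,0,0,0,-1]'
python3 -m creep '[0,0,-30,0,0,0,-1,0,0,-60,0,0,0,-1,0,0,-60,0,0,0,-1,0,0,-60,0,0,0,-1,0,0,-60,0,0,0,-1]'
python3 - <<'E'
from h import *
print(bot.nose_length)
c=cap('wrist','w8.png');print(proj(c,(.629,-.2184,.064)),proj(c,(.629,-.2184,.05)))
go(.4330,-.0087,.15,-69)
E
```

```text
clock: 21.67
ee_pos: [0.6318, -0.2202, 0.083]
ee_rot: [-0.074, 0.997, -0.0, 0.003]
wrist_force: [-6.1, 3.3, 28.9]
opening: -0.003
grip_force: 14.2
clock: 21.92
ee_pos: [0.6318, -0.2203, 0.083]
ee_rot: [-0.074, 0.997, 0.0, 0.003]
wrist_force: [-11.5, 6.5, 42.1]
opening: -0.0
grip_force: 21.3
clock: 22.33
ee_pos: [0.6291, -0.2191, 0.1359]
ee_rot: [-0.075, 0.997, 0.0, -0.0]
wrist_force: [0.1, 0.2, 0.0]
opening: -0.002
grip_force: 0.0
0.019
[323.54959585 219.31121438] [323.50949283 212.13203433]
at [ 0.6287 -0.2189  0.1352] yaw 8.56 F [-0.1 -0.3  0.5] op -0.0 grip 0.0 t 22.38 j1 -0.07 j7 2.23
  shift [162.3 237.  -14.4] turn [-1.000e-02 -1.000e-01  7.756e+01]
```

View pics/w8.png

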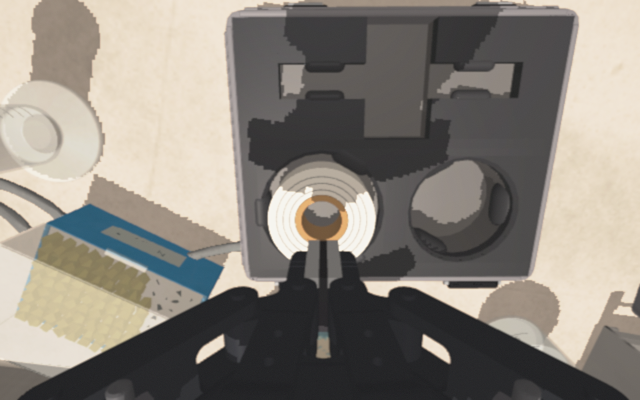

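The roll is now hard home: fingers stopped at 0.083 − 0.019 = 0.064 m. Its top is centred near (323,219). Marker next.

```bash
python3 -m creep '[162,237,-30,0,0,77.5,0,162,237,-30,0,0,77.5,0,162,237,-30,0,0,77.5,0,162,237,-30,0,0,77.5,0,162,237,-30,0,0,77.5,0,162,237,-30,0,0,77.5,0,162,237,-14,0,0,77.5,0,162,237,-14,0,0,77.5,0,162,237,-14,0,0,77.5,0,162,237,-14,0,0,77.5,0]'
python3 -m creep '[0,0,40,0,0,6,0,0,0,40,0,0,6,0,0,0,40,0,0,6,0,0,0,40,0,0,6,0]'
python3 - <<'E'
from h import *
c=cap('wrist','w9.png');go(.4330,-.0087,.022,-69);print(proj(c,(.433,-.0087,.006)))
E
```

```text
clock: 23.22
ee_pos: [0.4324, -0.0081, 0.1493]
ee_rot: [0.516, 0.856, -0.001, -0.001]
wrist_force: [-0.1, 0.2, -0.4]
opening: 0.5
grip_force: 0.0
clock: 23.55
ee_pos: [0.4335, -0.0097, 0.1106]
ee_rot: [0.558, 0.83, -0.001, -0.0]
wrist_force: [-0.9, -0.6, 1.0]
opening: 0.5
grip_force: 0.0
at [ 0.4342 -0.0095  0.1112] yaw -67.84 F [-0.3 -0.4  1.4] op 0.501 grip 0.0 t 23.6 j1 -0.77 j7 0.75
  shift [ 1.2 -0.9 89.2] turn [0.05 0.   1.16]
[321.80005356 203.21915955]
```

View pics/w9.png

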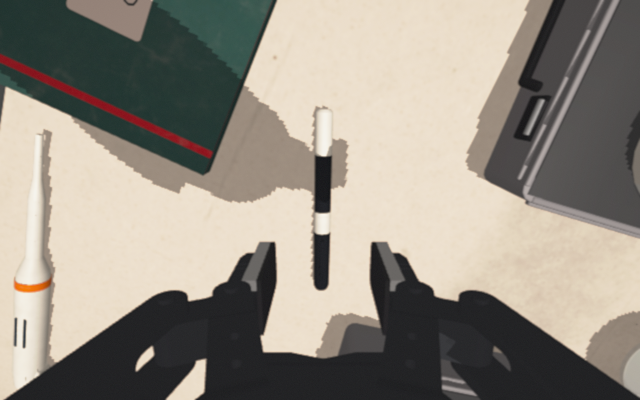

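```bash
python3 - <<'E'
from h import *
c=ld('wrist');P=[ray(c,*p,.006)[:2] for p in [(323,108),(321,290)]];d=P[0]-P[1];print(P,np.linalg.norm(d));m=(P[0]+P[1])/2
print(np.degrees(np.arctan2(-d[0],d[1])));go(m[0],m[1],.022,np.degrees(np.arctan2(-d[0],d[1]))-90)
E
```

```text
[array([0.40939296, 0.05148579]), array([ 0.45830882, -0.07261467])] 0.13339296823586233
21.5125427516445
at [ 0.4342 -0.0095  0.1112] yaw -67.84 F [-0.3 -0.4  1.4] op 0.501 grip 0.0 t 23.6 j1 -0.77 j7 0.75
  shift [-0.8 -0.8 89.2] turn [0.05 0.   0.64]
```

```bash
python3 -m creep '[0,-1,40,0,0,0.6,0,0,-1,75,0,0,0.6,0,0,-1,88,0,0,0.6,0,0,-1,88,0,0,0.6,0,0,-1,88,0,0,0.6,-1,0,-1,88,0,0,0.6,-1,0,-1,88,0,0,0.6,-1,0,-1,88,0,0,0.6,-1,0,-1,88,0,0,0.6,-1]'
python3 -m creep '[0,0,0,0,0,0,-1,0,0,-30,0,0,0,-1,0,0,-60,0,0,0,-1,0,0,-100,0,0,0,-1,0,0,-100,0,0,0,-1,0,0,-100,0,0,0,-1]'
python3 - <<'E'
from h import *
go(.542,-.1848,.13,-81.5)
E
```

```text
clock: 24.35
ee_pos: [0.4344, -0.0094, 0.0241]
ee_rot: [0.563, 0.826, 0.001, 0.001]
wrist_force: [-1.3, -1.0, 10.9]
opening: 0.101
grip_force: 58.8
clock: 24.85
ee_pos: [0.4348, -0.0085, 0.1247]
ee_rot: [0.562, 0.827, 0.003, 0.002]
wrist_force: [-0.0, -0.0, -0.8]
opening: 0.094
grip_force: 59.5
at [ 0.4348 -0.0085  0.1247] yaw -68.43 F [-0.  -0.  -0.8] op 0.094 grip 59.5 t 24.85 j1 -0.82 j7 0.72
  shift [-203.4   34.9   -5.1] turn [ 0.37 -0.07 13.07]
```

```bash
python3 -m creep '[-203,35,0,0,0,13,-1,-203,35,0,0,0,13,-1,-203,35,0,0,0,13,-1,-203,35,0,0,0,13,-1,-203,35,0,0,0,13,-1,-203,35,0,0,0,13,-1,-203,35,0,0,0,13,-1,-203,35,0,0,0,13,-1]'
python3 - <<'E'
from h import *
c=cap('wrist','w10.png');go(.542,-.1848,.1,-81.5);print(proj(c,(.542,-.1848,.05)))
E
```

```text
clock: 25.52
ee_pos: [0.5388, -0.1854, 0.1213]
ee_rot: [0.653, 0.757, -0.0, -0.001]
wrist_force: [-0.6, 1.3, 0.2]
opening: 0.092
grip_force: 59.4
at [ 0.5389 -0.1845  0.1214] yaw -81.5 F [-0.3  0.1 -0.7] op 0.105 grip 59.4 t 25.57 j1 -0.36 j7 0.9
  shift [-0.8  3.1 21.4] turn [-0.1 -0.1 -0. ]
[327.11770429 221.00560329]
```

View pics/w10.png

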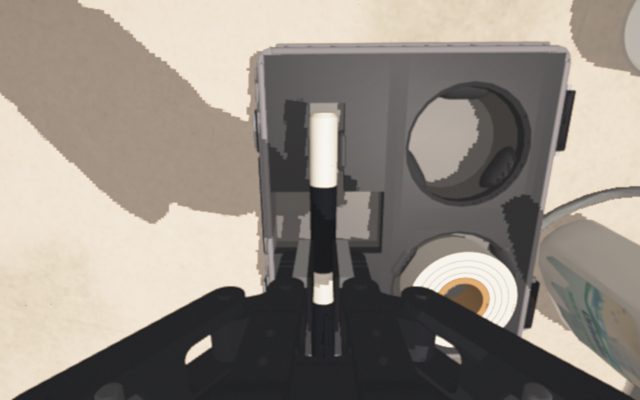

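The marker is held parallel to the slot, with its far end at (323,112), just left of the slot line (327). Compute the remaining offset.

```bash
python3 -c "
from h import *
c=ld('wrist');P=[ray(c,*p,.103)[:2] for p in [(323,111),(323,356)]];d=P[0]-P[1];print(P,np.linalg.norm(d),(P[0]+P[1])/2,np.degrees(np.arctan2(-d[0],d[1])))"
python3 -m creep '[0,3,20,0,0,0,-1,0,3,30,0,0,0,-1,0,3,30,0,0,0,-1,0,3,30,0,0,0,-1]'
python3 -c "
from h import *
go(.542,-.1848,.064,-81.5)"
```

```text
[array([ 0.52990565, -0.11976496]), array([ 0.54726174, -0.23724275])] 0.11875295483942547 [ 0.53858369 -0.17850385] 8.404047329306135
clock: 25.9
ee_pos: [0.542, -0.184, 0.0917]
ee_rot: [0.653, 0.758, -0.0, -0.001]
wrist_force: [0.3, 0.2, -0.5]
opening: 0.095
grip_force: 59.4
at [ 0.542  -0.184   0.0917] yaw -81.46 F [ 0.3  0.2 -0.5] op 0.095 grip 59.4 t 25.9 j1 -0.33 j7 0.93
  shift [-0.8 -0.  27.7] turn [-0.11 -0.06  0.04]
```

```bash
python3 -m creep '[0,0,8,0,0,0,-1,0,0,14,0,0,0,-1,0,0,20,0,0,0,-1,0,0,24,0,0,0,-1,0,0,26,0,0,0,-1,0,0,28,0,0,0,-1,0,0,29,0,0,0,-1]'
python3 -c "
from h import *
go(.542,-.1848,.064,-81.5)"
```

```text
clock: 26.48
ee_pos: [0.5423, -0.1855, 0.064]
ee_rot: [0.653, 0.757, 0.0, -0.001]
wrist_force: [-8.6, 3.7, 24.9]
opening: 0.096
grip_force: 61.9
at [ 0.5423 -0.1855  0.064 ] yaw -81.56 F [-8.6  3.7 24.9] op 0.096 grip 61.9 t 26.48 j1 -0.3 j7 0.96
  shift [ 0.7 -0.1  0. ] turn [-0.04 -0.07 -0.06]
```

```bash
python3 -m creep '[0,0,0,0,0,0,-0.45,0,0,0,0,0,0,-0.45,0,0,0,0,0,0,-0.45,0,0,-30,0,0,0,-0.45,0,0,-30,0,0,0,-1,0,0,-30,0,0,0,-1,0,0,-30,0,0,0,-1]'
python3 -m creep '[0,0,8,0,0,0,-1,0,0,14,0,0,0,-1,0,0,18,0,0,0,-1,0,0,22,0,0,0,-1,0,0,22,0,0,0,-1]'
python3 -m creep '[0,0,1,0,0,0,-1,0,0,2,0,0,0,-1,0,0,2,0,0,0,-1]'
python3 -m creep '[0,0,-30,0,0,0,-1,0,0,-60,0,0,0,-1,0,0,-100,0,0,0,-1,0,0,-100,0,0,0,-1]'
python3 -c "
from h import *
c=cap('wrist');np.savez('mk.npz',**c)
go(.3673,.2814,.2,-32)"
```

```text
clock: 27.07
ee_pos: [0.543, -0.1849, 0.093]
ee_rot: [0.653, 0.758, 0.0, 0.0]
wrist_force: [-0.1, -0.2, -0.6]
opening: -0.002
grip_force: 0.0
clock: 27.48
ee_pos: [0.5425, -0.185, 0.0707]
ee_rot: [0.653, 0.757, 0.0, -0.001]
wrist_force: [-0.7, 1.2, 0.9]
opening: 0.003
grip_force: 0.7
clock: 27.73
ee_pos: [0.5432, -0.1849, 0.0703]
ee_rot: [0.653, 0.757, 0.001, -0.0]
wrist_force: [-3.8, 4.9, 19.3]
opening: -0.0
grip_force: 9.3
clock: 28.07
ee_pos: [0.5459, -0.1874, 0.1749]
ee_rot: [0.653, 0.757, 0.002, 0.004]
wrist_force: [1.5, -1.0, 0.2]
opening: -0.001
grip_force: 0.0
at [ 0.5449 -0.1863  0.1722] yaw -81.55 F [-0.   0.5 -0.3] op 0.005 grip 0.0 t 28.12 j1 -0.41 j7 0.85
  shift [ 488.7 -106.7  -29.5] turn [  0.26   0.27 -49.55]
```

```bash
python3 -m creep '[370,-80,-30,0,0,-49.5,1,370,-80,-30,0,0,-49.5,1,370,-80,-30,0,0,-49.5,1,370,-80,-30,0,0,-49.5,1,370,-80,-30,0,0,-49.5,1,370,-80,-30,0,0,-49.5,1,370,-80,-30,0,0,-49.5,1,370,-80,-30,0,0,-49.5,1,370,-80,-30,0,0,-49.5,1,370,-80,-30,0,0,-49.5,1]'
python3 -c "
from h import *
go(.3673,.2814,.15,-32)"
```

```text
clock: 28.95
ee_pos: [0.4061, 0.1759, 0.1986]
ee_rot: [0.271, 0.963, 0.001, -0.001]
wrist_force: [-0.4, 0.4, 0.2]
opening: 1.001
grip_force: 0.0
at [0.4061 0.1759 0.1986] yaw -31.44 F [-0.4  0.4  0.2] op 1.001 grip 0.0 t 28.95 j1 -1.16 j7 0.65
  shift [88.  69.7 48.9] turn [ 0.03 -0.13  0.56]
```

```bash
python3 -m creep '[88,70,30,0,0,0,1,88,70,30,0,0,0,1,88,70,30,0,0,0,1,88,70,40,0,0,0,1,88,70,40,0,0,0,1,88,70,40,0,0,0,1]'
python3 - <<'E'
from h import *
c=cap('wrist');H,S,V=cv2.split(cv2.cvtColor(c['pixels'],cv2.COLOR_RGB2HSV))
m=(((H<10)|(H>170))&(S>140)&(V>60)).astype(np.uint8);ct=max(cv2.findContours(m,0,1)[0],key=cv2.contourArea)
(x,y),w,_=cv2.fitEllipse(cv2.convexHull(ct));p=ray(c,x,y,.072);print(x,y,w,p);go(p[0]*.5+.18365,p[1]*.5+.1407,.062,-32)
E
```

```text
clock: 29.45
ee_pos: [0.3713, 0.2737, 0.1582]
ee_rot: [0.276, 0.961, -0.002, -0.0]
wrist_force: [0.6, -0.6, -0.4]
opening: 1.001
grip_force: 0.0
330.8838806152344 196.8222198486328 (93.10184478759766, 93.46666717529297) [0.36528474 0.2839474  0.072     ]
at [0.3719 0.2734 0.1588] yaw -32.14 F [-0.3  0.7  1.1] op 1.001 grip 0.0 t 29.5 j1 -1.28 j7 0.49
  shift [ 9.7  5.  96.7] turn [-0.11  0.02 -0.14]
```

```bash
python3 -m creep '[8,4,40,0,0,0,1,8,4,56,0,0,0,1,8,4,56,0,0,0,1,8,4,56,0,0,0,1]'
python3 -c "
from h import *
go(.3665,.2825,.062,-32)"
```

```text
clock: 29.83
ee_pos: [0.3676, 0.2811, 0.1033]
ee_rot: [0.277, 0.961, -0.001, -0.0]
wrist_force: [-0.9, 0.6, -0.1]
opening: 1.001
grip_force: 0.0
at [0.3676 0.2811 0.1033] yaw -32.18 F [-0.9  0.6 -0.1] op 1.001 grip 0.0 t 29.83 j1 -1.23 j7 0.56
  shift [ 1.7  0.7 41.3] turn [-0.09  0.02 -0.18]
```

```bash
python3 -m creep '[1,0,25,0,0,0,1,1,0,39,0,0,0,1,1,0,39,0,0,0,1,1,0,39,0,0,0,-1,1,0,39,0,0,0,-1,1,0,39,0,0,0,-1,1,0,39,0,0,0,-1,1,0,39,0,0,0,-1]'
python3 -m creep '[0,0,-40,0,0,0,-1,0,0,-80,0,0,0,-1,0,0,-110,0,0,0,-1,0,0,-110,0,0,0,-1,0,0,-110,0,0,0,-1]'
python3 -c "
from h import *
go(.6153,-.1274,.16,-32)"
```

```text
clock: 30.5
ee_pos: [0.3673, 0.2834, 0.0663]
ee_rot: [0.276, 0.961, 0.001, 0.0]
wrist_force: [-0.8, -3.8, 11.6]
opening: 0.722
grip_force: 62.6
clock: 30.92
ee_pos: [0.3672, 0.2843, 0.1768]
ee_rot: [0.276, 0.961, 0.003, 0.001]
wrist_force: [-0.4, -0.5, -1.4]
opening: 0.723
grip_force: 66.5
at [0.3672 0.2843 0.1768] yaw -32.03 F [-0.4 -0.5 -1.4] op 0.723 grip 66.5 t 30.92 j1 -1.34 j7 0.45
  shift [-428.6 -217.5   15.3] turn [ 0.34 -0.02 -0.03]
```

```bash
python3 -m creep '[-360,-185,0,0,0,0,-1,-360,-185,0,0,0,0,-1,-360,-185,0,0,0,0,-1,-360,-185,0,0,0,0,-1,-360,-185,0,0,0,0,-1,-360,-185,0,0,0,0,-1,-360,-185,0,0,0,0,-1,-360,-185,0,0,0,0,-1,-360,-185,0,0,0,0,-1,-360,-185,0,0,0,0,-1]'
python3 -c "
from h import *
go(.6153,-.1274,.16,-32)"
```

```text
clock: 31.75
ee_pos: [0.5737, -0.0687, 0.1735]
ee_rot: [0.277, 0.961, -0.001, -0.0]
wrist_force: [-0.1, -0.2, -0.4]
opening: 0.72
grip_force: 66.5
at [ 0.5737 -0.0687  0.1735] yaw -32.2 F [-0.1 -0.2 -0.4] op 0.72 grip 66.5 t 31.75 j1 -0.5 j7 1.37
  shift [-66.5 -27.5  13.6] turn [-0.1   0.01 -0.2 ]
```

```bash
python3 -m creep '[-66,-27,0,0,0,0,-1,-66,-27,0,0,0,0,-1,-66,-27,33,0,0,0,-1,-66,-27,33,0,0,0,-1,-66,-27,33,0,0,0,-1]'
python3 - <<'E'
from h import *
go(.6153,-.1274,.076,-32)
c=cap('wrist');H,S,V=cv2.split(cv2.cvtColor(c['pixels'],cv2.COLOR_RGB2HSV))
m=(((H<10)|(H>170))&(S>140)&(V>60)).astype(np.uint8);ct=max(cv2.findContours(m,0,1)[0],key=cv2.contourArea)
(x,y),w,_=cv2.fitEllipse(cv2.convexHull(ct));print(w,ray(c,x,y,telemetry.read_state()['ee_pos'][2]+.006))
E
```

```text
clock: 32.17
ee_pos: [0.6129, -0.1224, 0.139]
ee_rot: [0.276, 0.961, -0.001, -0.003]
wrist_force: [0.5, -0.4, -0.4]
opening: 0.72
grip_force: 66.5
at [ 0.6129 -0.1224  0.139 ] yaw -32.08 F [ 0.5 -0.4 -0.4] op 0.72 grip 66.5 t 32.17 j1 -0.35 j7 1.49
  shift [-5.  -2.8 63. ] turn [-0.15 -0.29 -0.08]
(148.39532470703125, 156.64588928222656) [ 0.60839415 -0.11885599  0.14642715]
```

```bash
python3 -m creep '[-6,-3,10,0,0,0,-1,-6,-3,16,0,0,0,-1,-6,-3,16,0,0,0,-1]'
python3 -c "
from h import *
go(.6165,-.1280,.076,-32)"
```

```text
clock: 32.47
ee_pos: [0.6179, -0.1278, 0.1244]
ee_rot: [0.276, 0.961, -0.0, -0.001]
wrist_force: [-0.3, 0.4, -1.2]
opening: 0.725
grip_force: 66.5
at [ 0.6179 -0.1278  0.1244] yaw -32.0 F [-0.3  0.4 -1.2] op 0.725 grip 66.5 t 32.47 j1 -0.33 j7 1.51
  shift [ 1.1 -0.9 48.4] turn [-0.02 -0.06 -0.  ]
```

```bash
python3 -m creep '[1,-1,8,0,0,0,-1,1,-1,16,0,0,0,-1,1,-1,24,0,0,0,-1,1,-1,32,0,0,0,-1,1,-1,36,0,0,0,-1]'
python3 -m creep '[0,0,4,0,0,0,-1,0,0,7,0,0,0,-1,0,0,10,0,0,0,-1,0,0,12,0,0,0,-1,0,0,12,0,0,0,-1]'
```

```text
clock: 32.88
ee_pos: [0.6164, -0.1287, 0.0886]
ee_rot: [0.276, 0.961, -0.0, -0.0]
wrist_force: [-2.6, -0.1, 6.8]
opening: 0.719
grip_force: 67.3
clock: 33.3
ee_pos: [0.6165, -0.1288, 0.0767]
ee_rot: [0.276, 0.961, -0.0, -0.0]
wrist_force: [-0.5, -1.5, -0.3]
opening: 0.724
grip_force: 67.0
```

```bash
python3 -m creep '[0,0,0,0,0,0,0.75,0,0,0,0,0,0,0.75,0,0,0,0,0,0,0.75,0,0,-30,0,0,0,0.75,0,0,-50,0,0,0,-1,0,0,-50,0,0,0,-1,0,0,-50,0,0,0,-1,0,0,-50,0,0,0,-1,0,0,-50,0,0,0,-1]'
python3 -m creep '[0,0,8,0,0,0,-1,0,0,16,0,0,0,-1,0,0,22,0,0,0,-1,0,0,25,0,0,0,-1,0,0,25,0,0,0,-1]'
python3 -m creep '[0,0,1,0,0,0,-1,0,0,2,0,0,0,-1,0,0,2,0,0,0,-1]'
```

```text
clock: 34.05
ee_pos: [0.6164, -0.1281, 0.1261]
ee_rot: [0.276, 0.961, -0.0, -0.001]
wrist_force: [0.9, 0.5, -0.2]
opening: 0.164
grip_force: 0.0
clock: 34.47
ee_pos: [0.6163, -0.1285, 0.1014]
ee_rot: [0.276, 0.961, -0.0, -0.001]
wrist_force: [0.5, 1.1, -0.0]
opening: -0.006
grip_force: 0.0
clock: 34.72
ee_pos: [0.6168, -0.1286, 0.101]
ee_rot: [0.276, 0.961, 0.0, -0.0]
wrist_force: [-5.7, 1.7, 12.2]
opening: 0.001
grip_force: 6.2
```

The cup is home, with its lid top at 0.082 m. I'll rise and verify the bottle heights with a gentle touch on each cap.

```bash
python3 -m creep '[0,0,-30,0,0,0,-1,0,0,-70,0,0,0,-1,0,0,-110,0,0,0,-1,0,0,-130,0,0,0,-1,0,0,-130,0,0,0,-1]'
python3 -c "
from h import *
cap('wrist','fin1.png');go(.609,.1094,.2,-32)"
```

```text
clock: 35.13
ee_pos: [0.6197, -0.1298, 0.2353]
ee_rot: [0.276, 0.961, 0.001, 0.004]
wrist_force: [0.0, -0.1, -0.3]
opening: 0.002
grip_force: 0.0
at [ 0.6185 -0.129   0.2325] yaw -32.03 F [-0.2 -0.  -1.2] op 0.001 grip 0.0 t 35.18 j1 -0.39 j7 1.44
  shift [134.6 197.   32.4] turn [ 0.14  0.25 -0.03]
```

View pics/fin1.png

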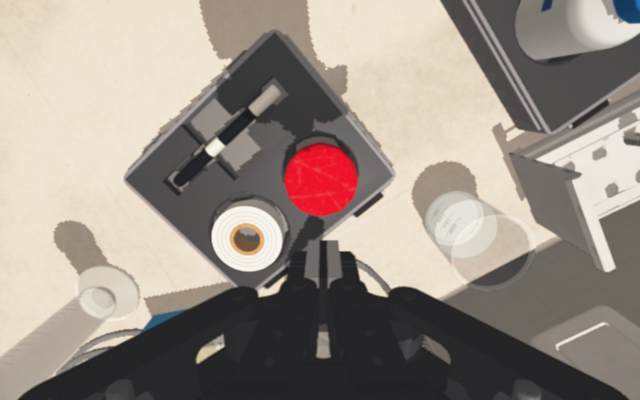

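The collection kit looks complete. The marker is in its slot (225,135), the roll at (248,237) and the cup at (320,180), with the beaker and cylinder still standing. Now the touch on the blue cap.

```bash
python3 -m creep '[135,197,20,0,0,0,-1,135,197,20,0,0,0,-1,135,197,20,0,0,0,-1,135,197,20,0,0,0,-1,135,197,20,0,0,0,-1,135,197,20,0,0,0,-1,135,197,20,0,0,0,-1,135,197,20,0,0,0,-1,135,197,20,0,0,0,-1]'
python3 -m creep '[0,0,20,0,0,0,-1,0,0,35,0,0,0,-1,0,0,45,0,0,0,-1,0,0,48,0,0,0,-1,0,0,48,0,0,0,-1]'
python3 -c "
from h import *
go(.609,.1094,.159,-32)"
```

```text
clock: 35.93
ee_pos: [0.6064, 0.1094, 0.2089]
ee_rot: [0.276, 0.961, -0.001, -0.001]
wrist_force: [-0.7, -0.6, 0.6]
opening: -0.001
grip_force: 0.0
clock: 36.35
ee_pos: [0.6066, 0.1087, 0.1614]
ee_rot: [0.277, 0.961, -0.001, -0.001]
wrist_force: [-0.6, -0.8, 0.1]
opening: 0.003
grip_force: 0.0
at [0.6066 0.1087 0.1614] yaw -32.14 F [-0.6 -0.8  0.1] op 0.003 grip 0.0 t 36.35 j1 -0.74 j7 1.09
  shift [-1.6  1.9  2.4] turn [-0.1  -0.05 -0.14]
```

No contact with the tips at 0.142 m, so the blue bottle is down to within 2.4 mm of its floor. Same check on the amber bottle.

```bash
python3 -m creep '[0,0,-30,0,0,0,-1,0,0,-50,0,0,0,-1,57,78,-50,0,0,0,-1,57,78,-50,0,0,0,-1,57,78,-50,0,0,0,-1,57,78,-45,0,0,0,-1,57,78,-35,0,0,0,-1,57,78,-27,0,0,0,-1,57,78,-26,0,0,0,-1,57,78,-26,0,0,0,-1]'
python3 -c "
from h import *
go(.5996,.205,.1865,-32)"
```

```text
clock: 37.18
ee_pos: [0.5998, 0.2046, 0.1874]
ee_rot: [0.277, 0.961, -0.001, -0.001]
wrist_force: [0.2, -0.5, 0.1]
opening: -0.0
grip_force: 0.0
at [0.5998 0.2046 0.1874] yaw -32.17 F [ 0.2 -0.5  0.1] op -0.0 grip 0.0 t 37.18 j1 -0.89 j7 0.92
  shift [0.4 0.2 0.9] turn [-0.11 -0.03 -0.17]
```

```bash
python3 -m creep '[0,0,1,0,0,0,-1,0,0,3,0,0,0,-1,0,0,4,0,0,0,-1,0,0,4,0,0,0,-1]'
python3 -m creep '[0,0,-40,0,0,0,-1,0,0,-80,0,0,0,-1,0,0,-120,0,0,0,-1,0,0,-120,0,0,0,-1,0,0,-120,0,0,0,-1,0,0,-120,0,0,0,-1]'
python3 -c "
from h import *
c=cap('top');cv2.imwrite('pics/fin2.png',cv2.resize(c['pixels'][100:290,150:470,::-1],None,fx=2.5,fy=2.5))"
```

```text
clock: 37.52
ee_pos: [0.6005, 0.206, 0.1849]
ee_rot: [0.276, 0.961, 0.0, 0.0]
wrist_force: [-1.0, -1.5, 3.7]
opening: -0.002
grip_force: 1.9
clock: 38.02
ee_pos: [0.5998, 0.2065, 0.3039]
ee_rot: [0.276, 0.961, 0.0, -0.0]
wrist_force: [-0.6, -0.3, 0.3]
opening: -0.002
grip_force: 0.0
```

View pics/fin2.png

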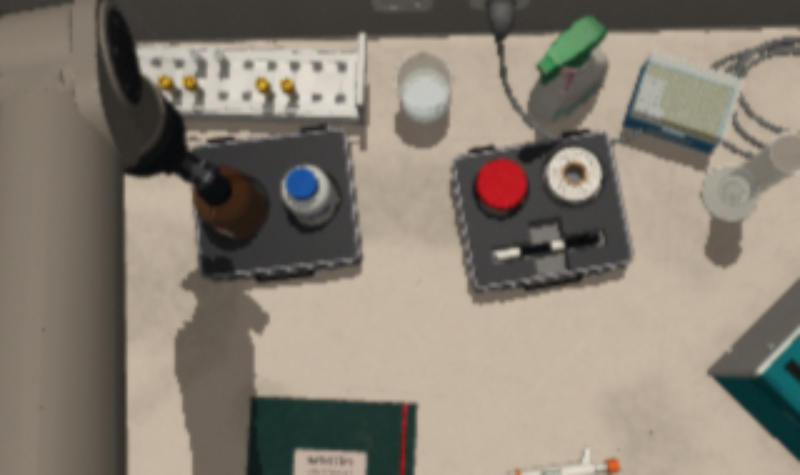

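All five items are in place: amber (230,205) and blue (305,190) in the reagent box, and cup (500,185), roll (573,173) and marker (548,245) in the collection box. The arm is clear.

```bash
python3 -c "
from h import *
print(bot.hand_in())"
```

```text
the job is handed in; nothing more can be done
None
```

Both kits are made up and the job is handed in at about 38 s: all five items are seated and released, nothing tipped, and the beaker and cylinder look undisturbed in the final view; the hand-in returned no verdict.

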